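# Tip the cooking stick out of its rocking tube and lay it in the dish

### The job

The wooden cooking stick lies deep inside the blue tube on the rocking stand. Press the tube's mouth end down to its stop so that the stick slides out onto the little steel tongue, then take the exposed handle, draw the stick out and lay it flat in the long cream dish, lengthwise and about in the middle. Leave the jar, plates, tumbler and ladle where they are.

Things in the scene. Friction and masses are not known exactly. Their poses are not given: they have to be found in the camera images.
- tube (a joint): tilt of the tube on its stand, rad: 0 = level (its start), grows as the mouth goes down, stop at 0.52. A small friction (0.2 N m, about 3 N at the pad) holds it wherever it is left. It swings back just as easily if lifted
- tube_pivot (a point): the tube's hinge pin, 180 mm above the table, fixed. Dark wooden stand: base 150 (x) x 110 x 14 mm; two cheeks 36 mm wide (x), 9 mm thick, 80 mm apart over their outsides, up to 24 mm above the pin. These axes do not tilt: x is level, from the mouth to the closed end; y is the hinge line; z is up
- tube_mouth (a point): centre of the mouth of the blue square tube, 100 mm from the pivot. Moves with the tube; x points along the tube into it (away from the mouth), z to its top. Tube: inside 46 wide (y), 40 high (z), 200 mm deep, closed at x = +200; walls 3 mm, slippery. Once slid out, the stick's centre is at about x = +18, z = -9 here
- tube_lip (a point): foot of the lip at the end of the steel tongue (16 mm wide, 3 mm thick) that carries the tube's inner floor on 75 mm beyond the mouth. The lip stands 9 mm above that floor and stops the sliding stick with 72 mm of handle exposed. Axes as tube_mouth. Raise the stick's end over 10 mm here before drawing it out; it has room to tilt in the tube
- tube_pad (a point): middle of the top of the yellow pad, 44 x 42 mm, on top of the tube 70 mm from the pivot towards the mouth, 27 mm above the tube's axis: the place to press. Moves with the tube; axes as tube_mouth
- stick_mid (a point): centre of the pale wooden cooking stick, 180 mm long, 77 to 154 g, half-way up its handle. x runs from handle to blade: handle 22 x 22 mm square, x = -90 to +25; flat blade 38 wide, 14 thick, x = +20 to +90. Flat underside 11 mm below. Centre of mass within 10 mm of here. At the start the handle's end is 3 to 17 mm inside the mouth
- dish: long cream melamine dish, 250 (x) x 125 (y) x 22 mm, walls and floor 5 mm thick, 0.5 kg, loose; origin at the centre of its underside, z up. Either way round will do for the stick
- sugar_jar: white ceramic lidded jar, 104 mm across, 128 mm high; origin under its centre; leave alone
- plate_a: mint green melamine plate, 190 mm across, 18 mm high; leave alone
- plate_b: orange melamine plate, 190 mm across, 18 mm high; leave alone
- tumbler: purple plastic tumbler, 72 mm across, 110 mm high; leave alone
- ladle: stainless ladle, 280 mm long lying along its x axis, bowl at +x, 34 mm high; leave alone

How it is judged:
By the outcome, as a careful person would: the job done as asked, in the order asked, and still so for the second after the job is handed in, with the robot touching nothing.
It also fails if it takes over 48 s, if anything falls off the work surface, if the arm or the gripper's body presses on something with over 40 N, if the wrist force passes 120 N, or if a joint passes its speed limit or range.

### The arm

A 7-joint arm with a two-finger parallel gripper is mounted at the origin on the work surface. World frame = base frame: x ahead of the robot, y to its left, z up, the work surface at z = 0. Lengths are in m, angles in rad, forces in N, time in s.
With the tool pointing down it reaches from about 0.375 to 0.925 m from the base axis. Payload 3.1 kg.
Tool frame: the origin (TCP) lies between the finger pads; the fingertips stand ahead of it and the grasp point (between the pads) lies 8 mm behind it (arm.nose_length is the x of the fingertips in the tool frame, in m); x points along the fingers, z is the direction in which the jaws open and shut, and the axes are right-handed (so a half turn about x gives the same grasp; the last joint's range is limited). The gripper opens to 85 mm and grips with 20 to 120 N. Pads are 22 mm wide; open, the fingers measure 114 mm over their backs; the gripper's body (76 mm by 85 mm) begins 54 mm behind the grasp point. The pads swing forward as they close: fully open they stand 13 mm farther back than shut.
Start: joints at [-1.215, 0.383, 0.044, 1.598, -0.018, 1.161, -0.05], TCP at [0.285, 0.584, 0.242] pointing down, gripper open.
Joint ranges: [-2.61, 2.61], [-0.41, 2.15], [-1.48, 1.57], [0, 2.5], [-1.57, 4.71], [0.05, 1.97], [-2.85, 2.85]. Speed limits (rad/s): [2.79, 2.79, 3.14, 3.14, 3.14, 3.14, 3.14].

### API

Orientations are given as a 3x3 rotation matrix whose columns are the frame's x, y, z axes.
In Python, from rig import monitor, viewer, arm gives the robot as it stands.
- The arm moves only by the tool carry_out, never from a script. Its argument "deltas" is a list of rows, each an object with "grip": the opening, from 0 (shut) to 1 (fully open); "slide": the shift along the tool's x, y, z in m, a list of three; "twist": the turn about the tool's x in units of 5 degrees (1.0 is 5 degrees). A call has 1 to 8 rows; each row is the pose to reach, as a shift and turn from the pose measured when the call began, along the tool's axes at that moment; what a row does not reach only later rows make up. A row lasts 1/12 s, in which the tool goes at most 41.7 mm and 7.16 degrees, less where a joint would pass 70% of its speed; a pose out of reach is approached as far as the arm can. A call with a gripper value outside its range is refused whole. The fingers move at their own pace and stop on an object; "squeeze" is the grip in N (left out, the last holds). Time passes only in rows, so rows that repeat a pose let the fingers close. It gives the time, the measured TCP pose, the force and the opening at its end, in the units of the state.
- monitor.sense(): the state, without advancing time (a new reading comes with each control period).
- viewer.read_camera(name): name is "scene" or "top" or "wrist"; returns the picture (420x560x3 uint8, red, green, blue); there is no depth.
- viewer.camera_model(name): a dict with "mtx" (3x3 intrinsics, pixels), "eye" and "orientation" of the camera in the world. Camera axes: x right, y down, z forward; pixel columns grow to the right and rows downward; lengths in m; the calibration is good to about 2 mm. The wrist camera is an equidistant fisheye: a pixel r from the principal point sees the ray r / f radians off the axis. A picture is of the moment at which its call begins: read the wrist's pose just before it. camera_model takes no time and is no camera call; for the wrist camera it gives the pose at the moment of the call.
- arm.hand_in(): hands the job in, once; it reports no verdict.
The state is a dict: "time_s": time; "q": joint angles; "dq": joint speeds; "tau": joint torques, N m; "eef_pos": TCP position; "eef_rot": TCP orientation; "wrist_force": force on the tool from outside, world axes, zero at the start; "ft_torque": the same for the moment, N m; "gripper_width": finger opening in m.
Only numpy, scipy, OpenCV 4.12 (cv2) and the standard library are available. Lean on these libraries where they do the work, as an engineer would, in place of code of your own. Each camera call takes 0.05 s, during which the arm holds its last target. There are 200 camera calls.

## Working session

There is one attempt and no reset: what is moved stays moved. The work goes in short steps, Python scripts to look and compute and a tool call to move; the robot and the scene stay as the last step left them, time stands still between calls to the robot, and variables do not carry over. Pictures are saved under pics/ and viewed, about 8 in all and at most 12, crops included, and the job is handed in when it is done.

Besides the shell and the picture viewer there is one more tool, called after "Call:" as name(argument=value, ...) on one line, values as JSON. carry_out: Moves the arm, as the interface text tells. Its arguments: {"type":"object","properties":{"deltas":{"type":"array","items":{"type":"object","properties":{"grip":{"type":"number"},"slide":{"type":"array","items":{"type":"number"}},"twist":{"type":"number"}}}},"squeeze":{"type":"number"}},"required":["deltas"]}

```bash
mkdir -p pics; ls; python3 - <<'E'
from rig import monitor, viewer, arm
import cv2, numpy as np
s=monitor.sense(); print(s, arm.nose_length)
ims=[]
for n in ["scene","top"]:
    m=viewer.camera_model(n); print(n,m)
    im=viewer.read_camera(n); np.save(f"pics/{n}0.npy",im)
    cv2.imwrite(f"pics/{n}0.png",im[:,:,::-1])
E
```

```text
pics
{'time_s': 0.0, 'q': array([-1.21481362,  0.38382966,  0.04383711,  1.5995495 , -0.01785963,
        1.16116636, -0.04987446]), 'dq': array([-0.0006015 , -0.00230501, -0.00175059,  0.00018251, -0.00037153,
       -0.00061875, -0.00078177]), 'tau': array([ 1.29507962e-04, -4.33466005e+01,  1.02453891e+00, -2.49512547e+01,
        1.06810933e-02,  1.15245528e-02,  1.58383779e-05]), 'eef_pos': array([0.28456446, 0.58341068, 0.24090195]), 'eef_rot': array([[-9.62132343e-04, -8.98847518e-01,  4.38260440e-01],
       [-2.37318105e-03,  4.38261461e-01,  8.98844402e-01],
       [-9.99996721e-01, -1.75264100e-04, -2.55479342e-03]]), 'wrist_force': array([-1.00702967,  0.14726326, -0.02248289]), 'ft_torque': array([-0.00985259,  0.01328459, -0.03039889]), 'gripper_width': 0.08521433908241711} 0.011
scene {'mtx': array([[477.13859937,   0.        , 277.98123016],
       [  0.        , 477.13859937, 217.6664923 ],
       [  0.        ,   0.        ,   1.        ]]), 'eye': array([ 1.03820264, -0.79771669,  0.82231602]), 'orientation': array([[ 8.68515045e-01,  2.76387746e-01, -4.11450399e-01],
       [ 4.95662601e-01, -4.85049703e-01,  7.20448036e-01],
       [-4.50884668e-04, -8.29660533e-01, -5.58268034e-01]])}
top {'mtx': array([[521.15096775,   0.        , 272.66728123],
       [  0.        , 521.15096775, 209.16953722],
       [  0.        ,   0.        ,   1.        ]]), 'eye': array([0.43779837, 0.06119178, 1.22424388]), 'orientation': array([[ 0.01873531, -0.99645079,  0.08206584],
       [-0.99980828, -0.01913904, -0.00413562],
       [ 0.0056916 , -0.08197262, -0.99661833]])}
```

View pics/scene0.png

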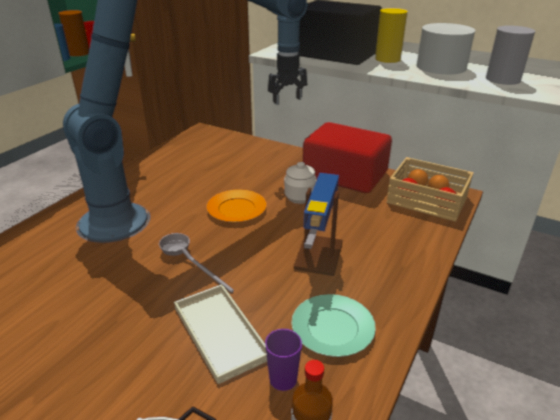

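View pics/top0.png

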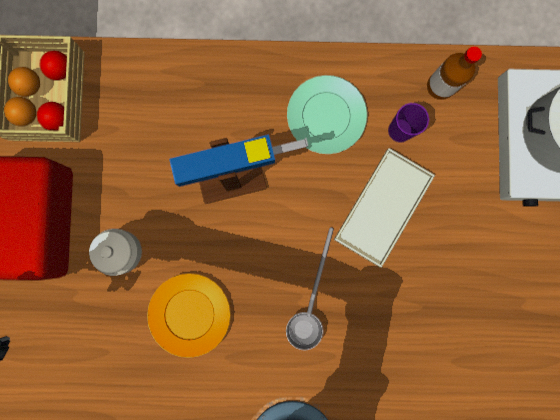

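The top view shows the tube with its closed end at (173,170), mouth at (273,152), pad at (258,150) and lip at about (310,144). The dish is at (385,208), the mint plate at (327,114), the tumbler at (408,122) and the ladle handle at (330,230). In the scene view the mouth faces the camera, with the pad at (318,207).

```bash
cat > h.py <<'E'
import numpy as np, cv2
from rig import monitor, viewer, arm
def ray(n,uv):
    m=viewer.camera_model(n); u=np.atleast_2d(uv).astype(float)
    d=np.c_[(u-m["mtx"][:2,2])/m["mtx"][0,0],np.ones(len(u))]@m["orientation"].T
    return m["eye"],d
def onz(n,uv,z):
    e,d=ray(n,uv); return e+d*((z-e[2])/d[:,2])[:,None]
def tri(a,b):
    (e,d),(f,g)=ray("scene",a),ray("top",b); d,g=d[0],g[0]
    t=np.linalg.lstsq(np.c_[d,-g],f-e,rcond=None)[0]; p,q=e+t[0]*d,f+t[1]*g
    return (p+q)/2,np.linalg.norm(p-q)
def proj(n,P):
    m=viewer.camera_model(n); c=(np.atleast_2d(P)-m["eye"])@m["orientation"]
    return c[:,:2]/c[:,2:]*m["mtx"][0,0]+m["mtx"][:2,2]
def blob(im,lo,hi,box=None):
    k=cv2.inRange(cv2.cvtColor(im,cv2.COLOR_RGB2HSV),lo,hi)
    if box: z=np.zeros_like(k); a,b,c,d=box; z[b:d,a:c]=k[b:d,a:c]; k=z
    c=max(cv2.findContours(k,cv2.RETR_EXTERNAL,cv2.CHAIN_APPROX_NONE)[0],key=cv2.contourArea)
    M=cv2.moments(c); return c,np.array([M['m10'],M['m01']])/M['m00'],M['m00']
E
python3 - <<'E'
from h import *
np.set_printoptions(precision=4,suppress=True)
T=np.load("pics/top0.npy");S=np.load("pics/scene0.npy")
Y=((22,150,120),(35,255,255))
ct,pt,at=blob(T,*Y,(160,100,320,220)); cs,ps,as_=blob(S,*Y,(280,150,360,260))
print("pad",pt,at,ps,as_,tri(ps,pt), onz("top",pt,.207),onz("scene",ps,.207))
print("pad rect",cv2.minAreaRect(ct))
cb,pb,ab=blob(T,(100,120,60),(125,255,255),(140,100,320,220))
r=cv2.boxPoints(cv2.minAreaRect(np.vstack([cb,ct]))); print("tube top rect",r, onz("top",r,.203))
cd,pd,ad=blob(T,(15,5,140),(45,90,255),(320,130,450,280))
r=cv2.boxPoints(cv2.minAreaRect(cd)); P=onz("top",r,.022);print("dish",ad,P,P.mean(0),np.linalg.norm(np.diff(P,axis=0),axis=1))
for n,lo,hi,z,b in [("mint",(70,40,80),(90,255,255),.018,(270,60,380,170)),("tumbler",(130,80,30),(160,255,255),.11,(370,90,450,150)),("orange",(10,200,150),(22,255,255),.018,(130,260,250,370))]:
    c,p,a=blob(T,lo,hi,b); print(n,onz("top",p,z),a)
for n,p,z in [("ladle tip",(331,229),.01),("bowl",(304,330),.03),("jar",(115,252),.1)]: print(n,onz("top",p,z))
cv2.imwrite("pics/c0.png",np.hstack([cv2.resize(T[110:210,160:340],None,fx=4,fy=4,interpolation=2)[:,:,::-1]]))
E
```

```text
pad [256.7264 149.8343] 415.5 [316.9069 206.2414] 145.0 (array([0.6392, 0.0907, 0.2032]), np.float64(0.00047517109256152077)) [[0.6386 0.0907 0.207 ]] [[0.6414 0.0851 0.207 ]]
pad rect ((256.7353210449219, 149.94119262695312), (20.615528106689453, 21.828205108642578), 75.96376037597656)
tube top rect [[168.7671 157.637 ]
 [268.2962 133.5574]
 [275.2119 162.1423]
 [175.6828 186.2219]] [[0.6203 0.2646 0.203 ]
 [0.6727 0.0685 0.203 ]
 [0.6154 0.0537 0.203 ]
 [0.5636 0.249  0.203 ]]
dish 5664.5 [[ 0.4696 -0.0861  0.022 ]
 [ 0.6872 -0.2119  0.022 ]
 [ 0.6236 -0.3214  0.022 ]
 [ 0.4078 -0.1945  0.022 ]] [ 0.547  -0.2035  0.022 ] [0.2514 0.1266 0.2504]
mint [[ 0.7653 -0.0674  0.018 ]] 4617.5
tumbler [[ 0.7259 -0.2358  0.11  ]] 1056.0
orange [[0.2911 0.2441 0.018 ]] 5343.0
ladle tip [[ 0.494  -0.0807  0.01  ]]
bowl [[ 0.2639 -0.0196  0.03  ]]
jar [[0.4317 0.3931 0.1   ]]
```

View pics/c0.png

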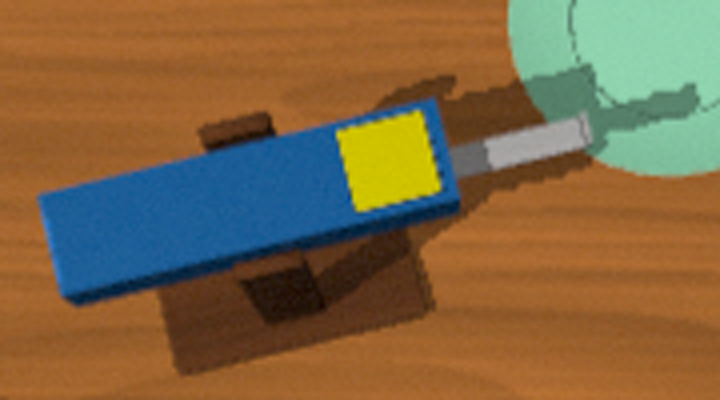

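The crop shows the pad at about (257,150) in full-image pixels. The tube axis heads along (0.257, -0.966) in the world, and the tongue end is at about (307,142). I'm going above the pad, lifting first to clear the jar and the red box.

Call:
carry_out(deltas=[{"grip": 0,"slide": [-0.04,0,0],"twist": 0},{"grip": 0,"slide": [-0.08,0,0],"twist": 1},{"grip": 0,"slide": [-0.1,-0.035,-0.019],"twist": 2},{"grip": 0,"slide": [-0.1,-0.07,-0.038],"twist": 3},{"grip": 0,"slide": [-0.1,-0.105,-0.057],"twist": 4},{"grip": 0,"slide": [-0.1,-0.14,-0.076],"twist": 5},{"grip": 0,"slide": [-0.1,-0.175,-0.095],"twist": 6},{"grip": 0,"slide": [-0.1,-0.21,-0.113],"twist": 7}])

```text
time_s: 0.77
eef_pos: [0.4244, 0.3879, 0.3409]
eef_rot: [[-0.002, -0.481, 0.877], [-0.003, 0.877, 0.481], [-1.0, -0.002, -0.003]]
wrist_force: [1.0, 0.9, 0.3]
gripper_width: -0.0
```

Call:
carry_out(deltas=[{"slide": [0,-0.035,0.004],"twist": 1},{"slide": [0,-0.075,0.009],"twist": 2},{"slide": [0.0,-0.115,0.014],"twist": 2.76},{"slide": [0.0,-0.155,0.019],"twist": 2.76},{"slide": [0.0,-0.195,0.024],"twist": 2.76},{"slide": [0.0,-0.235,0.03],"twist": 2.76},{"slide": [0.03,-0.27,0.035],"twist": 2.76},{"slide": [0.06,-0.3,0.038],"twist": 2.76}])

```text
validation failed for argument at $.de...
```

```bash
python3 - <<'E'
from h import *
np.set_printoptions(precision=4,suppress=True)
s=monitor.sense();R=s["eef_rot"];p=s["eef_pos"]
d=np.array([.257,-.966]);print(p,R,s["q"],np.degrees(np.arctan2(R[1,2],R[0,2])))
print("to pad hover",R.T@(np.array([.639,.0895,.235])-p), s["wrist_force"])
E
```

```text
[0.4244 0.3879 0.3409] [[-0.0016 -0.4811  0.8767]
 [-0.0027  0.8767  0.4811]
 [-1.     -0.0016 -0.0027]] [-1.0281  0.1711  0.2454  1.6686 -0.042   1.3102 -0.2733] 28.754931722132962
to pad hover [ 0.1064 -0.3646  0.0448] [0.9644 0.8541 0.2892]
```

Every row needs a grip value.

Call:
carry_out(deltas=[{"grip": 0,"slide": [0,-0.035,0.004],"twist": 1},{"grip": 0,"slide": [0,-0.075,0.009],"twist": 2},{"grip": 0,"slide": [0.0,-0.115,0.014],"twist": 2.76},{"grip": 0,"slide": [0.0,-0.155,0.019],"twist": 2.76},{"grip": 0,"slide": [0.0,-0.195,0.024],"twist": 2.76},{"grip": 0,"slide": [0.0,-0.235,0.03],"twist": 2.76},{"grip": 0,"slide": [0.03,-0.27,0.035],"twist": 2.76},{"grip": 0,"slide": [0.06,-0.3,0.038],"twist": 2.76}])

```text
time_s: 1.43
eef_pos: [0.6028, 0.1438, 0.2871]
eef_rot: [[0.005, -0.256, 0.967], [-0.001, 0.967, 0.256], [-1.0, -0.002, 0.004]]
wrist_force: [0.3, -0.4, -0.7]
gripper_width: -0.0002
```

```bash
python3 - <<'E'
from h import *
np.set_printoptions(precision=4,suppress=True)
s=monitor.sense();R=s["eef_rot"];p=s["eef_pos"]
print(p,R,s["q"],np.degrees(np.arctan2(R[1,2],R[0,2])))
print("to pad hover",R.T@(np.array([.639,.0895,.235])-p), s["wrist_force"],s["time_s"])
E
```

```text
[0.6028 0.1438 0.2871] [[ 0.0046 -0.2559  0.9667]
 [-0.0012  0.9667  0.256 ]
 [-1.     -0.0024  0.0042]] [-0.6726  0.3048  0.4564  1.6456 -0.1389  1.2197  0.0717] 14.830085437721312
to pad hover [ 0.0523 -0.0617  0.0209] [ 0.304  -0.3682 -0.6847] 1.4333
```

Call:
carry_out(deltas=[{"grip": 0,"slide": [0.0,-0.03,0.01],"twist": 0},{"grip": 0,"slide": [0.01,-0.063,0.021],"twist": 0},{"grip": 0,"slide": [0.045,-0.063,0.021],"twist": 0},{"grip": 0,"slide": [0.06,-0.063,0.021],"twist": 0},{"grip": 0,"slide": [0.068,-0.063,0.021],"twist": 0},{"grip": 0,"slide": [0.074,-0.064,0.021],"twist": 0},{"grip": 0,"slide": [0.08,-0.065,0.021],"twist": 0},{"grip": 0,"slide": [0.086,-0.065,0.021],"twist": 0}])

```text
time_s: 2.1
eef_pos: [0.6409, 0.0852, 0.2026]
eef_rot: [[0.007, -0.256, 0.967], [-0.002, 0.967, 0.256], [-1.0, -0.004, 0.006]]
wrist_force: [-1.5, -2.8, 4.6]
gripper_width: -0.0002
```

Call:
carry_out(deltas=[{"grip": 0,"slide": [0.005,0,0],"twist": 0},{"grip": 0,"slide": [0.01,0,0],"twist": 0},{"grip": 0,"slide": [0.015,0,0],"twist": 0},{"grip": 0,"slide": [0.019,0,0],"twist": 0},{"grip": 0,"slide": [0.022,0,0],"twist": 0},{"grip": 0,"slide": [0.024,0,0],"twist": 0}])

```text
time_s: 2.6
eef_pos: [0.6423, 0.0845, 0.1831]
eef_rot: [[0.009, -0.255, 0.967], [-0.001, 0.967, 0.255], [-1.0, -0.004, 0.008]]
wrist_force: [-10.9, -5.1, 26.8]
gripper_width: -0.0001
```

Call:
carry_out(deltas=[{"grip": 0,"slide": [0.0,0,0],"twist": 0},{"grip": 0,"slide": [0.0,0,0],"twist": 0},{"grip": 0,"slide": [0.0,0,0],"twist": 0},{"grip": 0,"slide": [0.0,0,0],"twist": 0}])

```text
time_s: 2.93
eef_pos: [0.6438, 0.0862, 0.1844]
eef_rot: [[0.012, -0.257, 0.966], [0.001, 0.966, 0.257], [-1.0, -0.002, 0.012]]
wrist_force: [-0.2, 0.6, 6.9]
gripper_width: 0.0003
```

```bash
python3 - <<'E'
from h import *
np.set_printoptions(precision=4,suppress=True)
S=viewer.read_camera("scene");T=viewer.read_camera("top");np.save("pics/s1.npy",S);np.save("pics/t1.npy",T)
a=cv2.resize(S[150:290,250:390],(560,560),interpolation=2);b=cv2.resize(T[100:220,160:340],None,fx=3,fy=3,interpolation=2)
c=np.zeros((560,800,3),np.uint8)
c=np.zeros((600,800,3),np.uint8);c[:420,:420]=cv2.resize(a,(420,420));c[420:,:]=0
b2=cv2.resize(T[110:200,240:340],(380,342),interpolation=2);c[:342,420:]=b2
cv2.imwrite("pics/c1.png",c[:420,:,::-1])
print(monitor.sense()["wrist_force"],monitor.sense()["eef_pos"])
E
```

```text
[-0.1778 -0.7509  8.2259] [0.6438 0.0862 0.1844]
```

View pics/c1.png

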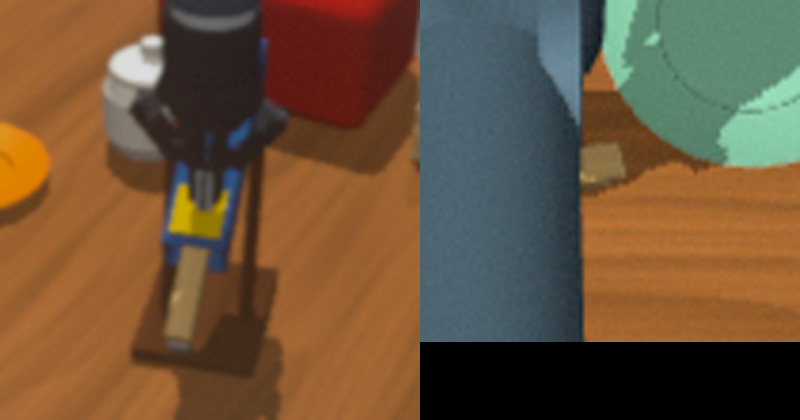

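The stick has slid out: its handle lies on the tongue at about (185,300) in the left crop, with its end at the lip. I'm pressing once more to check that the tube is on its stop.

Call:
carry_out(deltas=[{"grip": 0,"slide": [0.003,0,0],"twist": 0},{"grip": 0,"slide": [0.005,0,0],"twist": 0},{"grip": 0,"slide": [0.005,0,0],"twist": 0}])

```text
time_s: 3.28
eef_pos: [0.6441, 0.0863, 0.184]
eef_rot: [[0.012, -0.257, 0.966], [0.003, 0.966, 0.257], [-1.0, -0.001, 0.012]]
wrist_force: [-9.9, -3.6, 22.6]
gripper_width: -0.0004
```

The tube moved less than 0.5 mm under 22 N, so it is on its stop. Now retracting, opening the gripper and moving above the handle.

Call:
carry_out(deltas=[{"grip": 0,"slide": [-0.02,0,0],"twist": 0},{"grip": 0,"slide": [-0.05,0,0],"twist": 0},{"grip": 0.5,"slide": [-0.08,-0.01,-0.001],"twist": 0},{"grip": 1,"slide": [-0.08,-0.03,-0.003],"twist": 0},{"grip": 1,"slide": [-0.08,-0.043,-0.004],"twist": 0},{"grip": 1,"slide": [-0.08,-0.043,-0.004],"twist": 0}])

```text
time_s: 3.78
eef_pos: [0.6502, 0.0398, 0.2629]
eef_rot: [[0.011, -0.252, 0.968], [0.001, 0.968, 0.252], [-1.0, -0.002, 0.011]]
wrist_force: [-0.2, -1.0, -1.4]
gripper_width: 0.0485
```

```bash
python3 - <<'E'
from h import *
np.set_printoptions(precision=4,suppress=True)
s=monitor.sense();R=s["eef_rot"];p=s["eef_pos"];print(p,s["wrist_force"],s["gripper_width"])
m=viewer.camera_model("wrist");W=viewer.read_camera("wrist");S=viewer.read_camera("scene")
for k,v in m.items(): print(k,v)
c=np.zeros((420,800,3),np.uint8);c[:,:420]=cv2.resize(S[150:290,250:390],(420,420),interpolation=2)
c[:285,420:]=cv2.resize(W,(380,285));cv2.imwrite("pics/c2.png",c[:,:,::-1]);np.save("pics/w2.npy",W);np.save("pics/s2.npy",S)
d=np.array([.257,-.9664]);piv=np.array([.6208,.1582]);t=.52
def tw(x,y,z): # tube coords from pivot: x outward to mouth, y along jaw z, z up
    h=x*np.cos(t)+z*np.sin(t); return np.r_[piv+d*h+np.array([.9664,.257])*y,.18-x*np.sin(t)+z*np.cos(t)]
for n,q in [("handle grip",(.142,0,-.009)),("handle end topc",(.172,0,.002)),("lip",(.175,0,-.02)),("mouth top",(.1,0,.023))]:
    P=tw(*q);print(n,P,"scene px",proj("scene",P),"tool",R.T@(P-p))
E
```

```text
[0.6502 0.0398 0.2629] [-0.1646 -1.0237 -1.4001] 0.048506989807561456
mtx [[325.1923   0.     277.512 ]
 [  0.     325.1923 204.7939]
 [  0.       0.       1.    ]]
eye [0.6314 0.1106 0.3933]
orientation [[ 0.9676  0.2384  0.0825]
 [ 0.2521 -0.928  -0.2744]
 [ 0.0112  0.2864 -0.9581]]
handle grip [0.6513 0.0434 0.1016] scene px [[311.1814 251.5843]] tool [0.1613 0.0036 0.0003]
handle end topc [0.6594 0.013  0.0963] scene px [[308.471  261.1807]] tool [ 0.1667 -0.0279  0.0004]
lip [0.6573 0.021  0.0757] scene px [[308.8723 265.661 ]] tool [ 0.1873 -0.0195  0.0001]
mouth top [0.646  0.0633 0.1503] scene px [[313.6466 230.6787]] tool [0.1126 0.0241 0.0007]
```

View pics/c2.png

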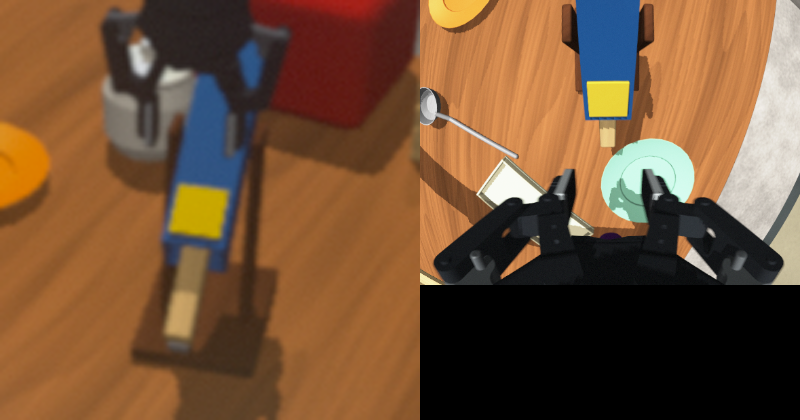

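The predicted handle and lip positions agree with the picture: the handle end shows at crop (180,338) against a predicted (175,333). It is centred between the fingers in the wrist view, so I'm descending.

Call:
carry_out(deltas=[{"grip": 1,"slide": [0.0,0.003,0],"twist": 0},{"grip": 1,"slide": [0.035,0.003,0],"twist": 0},{"grip": 1,"slide": [0.07,0.003,0],"twist": 0},{"grip": 1,"slide": [0.1,0.003,0],"twist": 0},{"grip": 1,"slide": [0.125,0.003,0],"twist": 0},{"grip": 1,"slide": [0.145,0.003,0],"twist": 0},{"grip": 1,"slide": [0.157,0.003,0],"twist": 0},{"grip": 1,"slide": [0.157,0.003,0],"twist": 0}])

```text
time_s: 4.55
eef_pos: [0.646, 0.0491, 0.0998]
eef_rot: [[-0.001, -0.258, 0.966], [0.003, 0.966, 0.258], [-1.0, 0.003, 0.0]]
wrist_force: [0.2, -0.3, 0.6]
gripper_width: 0.0854
```

```bash
python3 - <<'E'
from h import *
np.set_printoptions(precision=4,suppress=True)
s=monitor.sense();print(s["eef_pos"],s["wrist_force"],s["gripper_width"],s["eef_rot"])
S=viewer.read_camera("scene");W=viewer.read_camera("wrist")
c=np.zeros((420,800,3),np.uint8);c[:,:420]=cv2.resize(S[170:290,250:370],(420,420),interpolation=2)
c[:285,420:]=cv2.resize(W[60:345,60:440],(380,285));cv2.imwrite("pics/c3.png",c[:,:,::-1])
E
```

```text
[0.646  0.0491 0.0998] [ 0.2452 -0.2963  0.6491] 0.08539402743017906 [[-0.0006 -0.2578  0.9662]
 [ 0.0029  0.9662  0.2578]
 [-1.      0.0029  0.0001]]
```

View pics/c3.png

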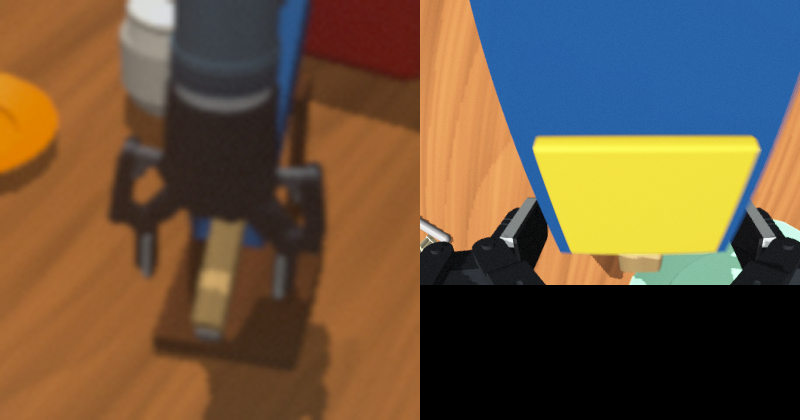

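The fingers straddle the handle, but the TCP is about 7 mm too far toward the mouth and 6 mm low. I'm correcting that and closing.

Call:
carry_out(deltas=[{"grip": 1,"slide": [-0.006,-0.008,0.003],"twist": 0},{"grip": 1,"slide": [-0.006,-0.009,0.003],"twist": 0},{"grip": 0.6,"slide": [-0.006,-0.009,0.003],"twist": 0},{"grip": 0.3,"slide": [-0.006,-0.009,0.003],"twist": 0},{"grip": 0.0,"slide": [-0.006,-0.009,0.003],"twist": 0},{"grip": 0,"slide": [-0.006,-0.009,0.003],"twist": 0},{"grip": 0,"slide": [-0.006,-0.009,0.003],"twist": 0},{"grip": 0,"slide": [-0.006,-0.009,0.003],"twist": 0}], squeeze=40)

```text
time_s: 5.32
eef_pos: [0.6545, 0.0404, 0.1103]
eef_rot: [[0.007, -0.257, 0.966], [0.004, 0.966, 0.257], [-1.0, 0.002, 0.008]]
wrist_force: [0.0, -0.1, 1.1]
gripper_width: 0.0205
```

Call:
carry_out(deltas=[{"grip": 0,"slide": [-0.006,-0.0035,0],"twist": 0},{"grip": 0,"slide": [-0.012,-0.007,0],"twist": 0},{"grip": 0,"slide": [-0.012,-0.007,0],"twist": 0},{"grip": 0,"slide": [-0.012,-0.007,0],"twist": 0}])

```text
time_s: 5.65
eef_pos: [0.6569, 0.0326, 0.1232]
eef_rot: [[0.009, -0.256, 0.967], [0.003, 0.967, 0.256], [-1.0, 0.001, 0.009]]
wrist_force: [0.3, -0.3, -0.9]
gripper_width: 0.0209
```

```bash
python3 - <<'E'
from h import *
np.set_printoptions(precision=4,suppress=True)
s=monitor.sense();print(s["eef_pos"],s["wrist_force"],s["gripper_width"])
S=viewer.read_camera("scene");W=viewer.read_camera("wrist")
c=np.zeros((420,800,3),np.uint8);c[:,:420]=cv2.resize(S[170:290,250:370],(420,420),interpolation=2)
c[:285,420:]=cv2.resize(W[60:345,60:440],(380,285));cv2.imwrite("pics/c4.png",c[:,:,::-1])
E
```

```text
[0.6569 0.0326 0.1232] [ 0.3301 -0.2934 -0.9077] 0.020882177760946814
```

View pics/c4.png

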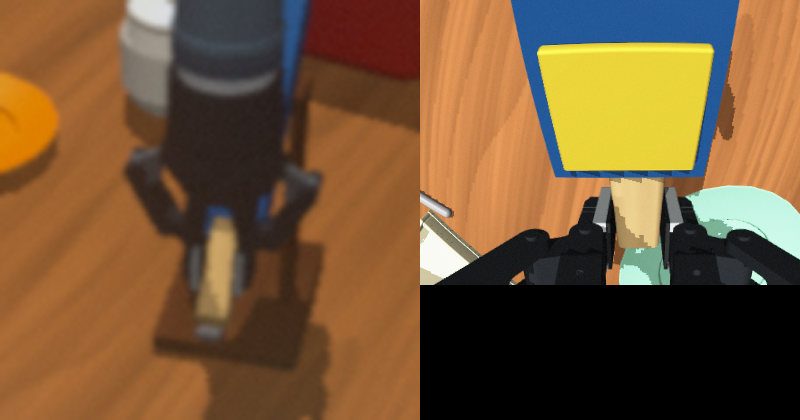

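The handle is clamped and lifted, with a gap between its end at crop (215,318) and the lip at (208,330). Now drawing it along the tube axis.

Call:
carry_out(deltas=[{"grip": 0,"slide": [0.006,-0.0105,0],"twist": 0},{"grip": 0,"slide": [0.013,-0.0226,0],"twist": 0},{"grip": 0,"slide": [0.02,-0.035,0],"twist": 0},{"grip": 0,"slide": [0.027,-0.047,0],"twist": 0},{"grip": 0,"slide": [0.032,-0.059,0],"twist": 0},{"grip": 0,"slide": [0.038,-0.071,0],"twist": 0},{"grip": 0,"slide": [0.043,-0.083,0],"twist": 0},{"grip": 0,"slide": [0.043,-0.083,0],"twist": 0}])

```text
time_s: 6.42
eef_pos: [0.6771, -0.0521, 0.0778]
eef_rot: [[0.005, -0.252, 0.968], [0.0, 0.968, 0.252], [-1.0, -0.001, 0.005]]
wrist_force: [-0.7, -1.5, -0.6]
gripper_width: 0.021
```

```bash
python3 - <<'E'
from h import *
np.set_printoptions(precision=4,suppress=True)
s=monitor.sense();print(s["eef_pos"],s["wrist_force"],s["gripper_width"])
S=viewer.read_camera("scene");W=viewer.read_camera("wrist")
c=np.zeros((420,800,3),np.uint8);c[:,:420]=cv2.resize(S[170:310,240:380],(420,420),interpolation=2)
c[:285,420:]=cv2.resize(W[60:345,60:440],(380,285));cv2.imwrite("pics/c5.png",c[:,:,::-1])
E
```

```text
[ 0.6771 -0.0521  0.0778] [-0.6556 -1.461  -0.6385] 0.020997896094223402
```

View pics/c5.png

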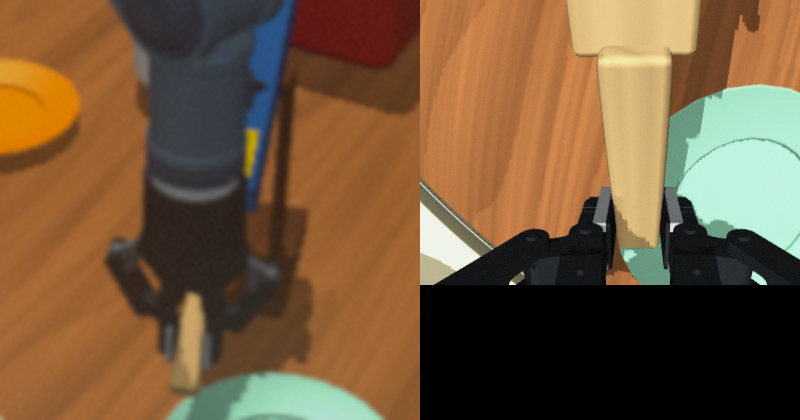

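Call:
carry_out(deltas=[{"grip": 0,"slide": [0.005,-0.012,0],"twist": 0},{"grip": 0,"slide": [0.009,-0.024,0],"twist": 0},{"grip": 0,"slide": [0.006,-0.04,0],"twist": 0},{"grip": 0,"slide": [-0.01,-0.06,0],"twist": 0},{"grip": 0,"slide": [-0.03,-0.075,0],"twist": 0},{"grip": 0,"slide": [-0.06,-0.085,0],"twist": 0},{"grip": 0,"slide": [-0.07,-0.085,0],"twist": 0},{"grip": 0,"slide": [-0.07,-0.085,0],"twist": 0}])

```text
time_s: 7.18
eef_pos: [0.7017, -0.134, 0.1536]
eef_rot: [[0.015, -0.251, 0.968], [0.001, 0.968, 0.251], [-1.0, -0.003, 0.015]]
wrist_force: [0.8, 0.2, -0.4]
gripper_width: 0.0207
```

```bash
python3 - <<'E'
from h import *
np.set_printoptions(precision=4,suppress=True)
s=monitor.sense();R=s["eef_rot"];p=s["eef_pos"];print(p,R,s["wrist_force"],s["gripper_width"],s["q"])
S=viewer.read_camera("scene");T=viewer.read_camera("top")
np.save("pics/t5.npy",T)
cd,pd,ad=blob(T,(15,5,140),(45,90,255),(320,130,450,280))
r=cv2.boxPoints(cv2.minAreaRect(cd)); P=onz("top",r,.022);print("dish",ad,P.mean(0))
c=np.zeros((420,800,3),np.uint8);c[:,:420]=cv2.resize(S[170:380,180:390],(420,420),interpolation=2)
c[:285,420:]=cv2.resize(T[90:290,170:437],(380,285));cv2.imwrite("pics/c6.png",c[:,:,::-1])
E
```

```text
[ 0.7017 -0.134   0.1536] [[ 0.0152 -0.2514  0.9678]
 [ 0.0011  0.9679  0.2514]
 [-0.9999 -0.0028  0.015 ]] [ 0.7913  0.2128 -0.4201] 0.020711435051065968 [-0.1913  0.6115  0.4614  1.5263 -0.302   1.0595  0.5968]
dish 753.5 [ 0.5539 -0.2722  0.022 ]
```

View pics/c6.png

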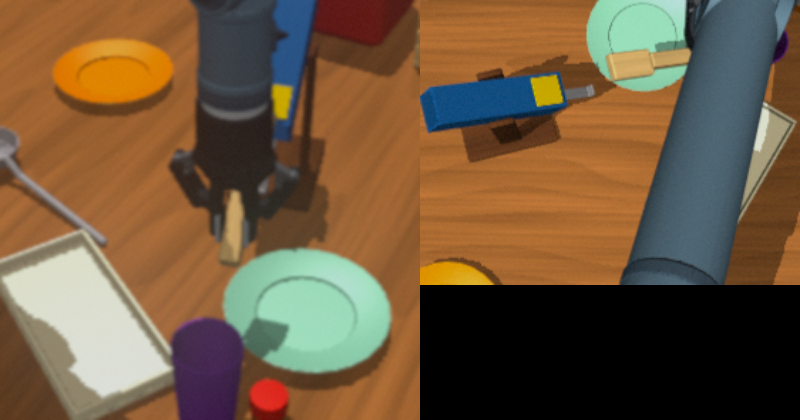

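The stick is fully out and the tube stays down: the mouth shows at top crop (565,93) and the stick at (650,62). Moving over the dish at height while turning.

Call:
carry_out(deltas=[{"grip": 0,"slide": [-0.035,0,0],"twist": 0},{"grip": 0,"slide": [-0.055,-0.01,-0.018],"twist": -1.2},{"grip": 0,"slide": [-0.055,-0.022,-0.038],"twist": -2.5},{"grip": 0,"slide": [-0.055,-0.034,-0.058],"twist": -3.8},{"grip": 0,"slide": [-0.055,-0.046,-0.08],"twist": -5.1},{"grip": 0,"slide": [-0.055,-0.058,-0.1],"twist": -6.4},{"grip": 0,"slide": [-0.055,-0.068,-0.118],"twist": -7.7},{"grip": 0,"slide": [-0.055,-0.0712,-0.1235],"twist": -9.05}])

```text
time_s: 7.95
eef_pos: [0.5926, -0.232, 0.1995]
eef_rot: [[-0.0, -0.868, 0.497], [0.005, 0.497, 0.868], [-1.0, 0.003, 0.004]]
wrist_force: [-0.5, -0.6, -1.6]
gripper_width: 0.0208
```

```bash
python3 - <<'E'
from h import *
np.set_printoptions(precision=4,suppress=True)
s=monitor.sense();R=s["eef_rot"];p=s["eef_pos"];print(p,R,s["wrist_force"],s["gripper_width"],s["q"])
print(np.degrees(np.arctan2(R[1,2],R[0,2])),"to go", R.T@(np.array([.600,-.234,.10])-p))
E
```

```text
[ 0.5926 -0.232   0.1995] [[-0.0003 -0.8678  0.4969]
 [ 0.0049  0.4969  0.8678]
 [-1.      0.0027  0.0041]] [-0.5138 -0.5517 -1.6361] 0.020842176446285172 [ 0.0283  0.412   0.3588  1.6847 -0.1655  1.0762  1.4895]
60.207425459669516 to go [ 0.0994 -0.0077  0.0015]
```

Call:
carry_out(deltas=[{"grip": 0,"slide": [0.03,-0.007,0.001],"twist": 0},{"grip": 0,"slide": [0.06,-0.007,0.001],"twist": 0},{"grip": 0,"slide": [0.09,-0.007,0.001],"twist": 0},{"grip": 0,"slide": [0.115,-0.007,0.001],"twist": 0},{"grip": 0,"slide": [0.13,-0.007,0.001],"twist": 0},{"grip": 0,"slide": [0.135,-0.007,0.001],"twist": 0},{"grip": 0,"slide": [0.135,-0.007,0.001],"twist": 0}])

```text
time_s: 8.53
eef_pos: [0.5974, -0.2322, 0.0617]
eef_rot: [[-0.005, -0.869, 0.496], [0.007, 0.496, 0.869], [-1.0, 0.008, 0.003]]
wrist_force: [0.5, 1.2, -1.0]
gripper_width: 0.0209
```

```bash
python3 - <<'E'
from h import *
np.set_printoptions(precision=4,suppress=True)
s=monitor.sense();R=s["eef_rot"];p=s["eef_pos"];print(p,s["wrist_force"],s["gripper_width"])
print(np.degrees(np.arctan2(R[1,2],R[0,2])),"to go", R.T@(np.array([.600,-.234,.03])-p))
S=viewer.read_camera("scene");T=viewer.read_camera("top");W=viewer.read_camera("wrist")
c=np.zeros((420,800,3),np.uint8);c[:,:420]=cv2.resize(S[260:400,150:290],(420,420),interpolation=2)
c[:285,420:]=cv2.resize(W[20:420,20:553],(380,285));cv2.imwrite("pics/c7.png",c[:,:,::-1])
E
```

```text
[ 0.5974 -0.2322  0.0617] [ 0.4901  1.2346 -1.0135] 0.020935262633904113
60.29155014136905 to go [ 0.0317 -0.0034 -0.0004]
```

View pics/c7.png

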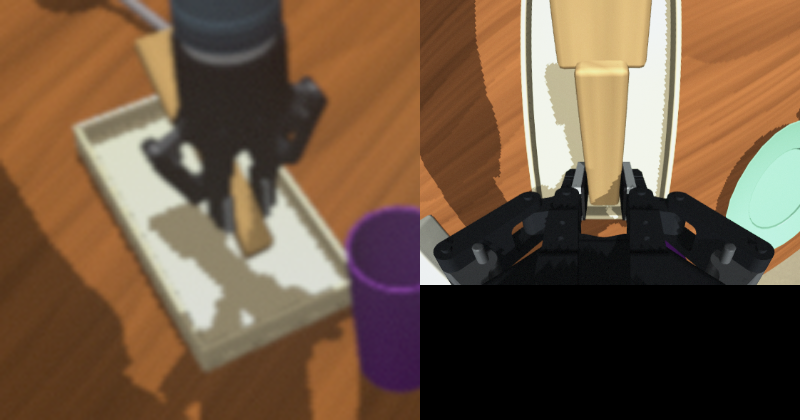

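The stick is lined up over the dish, centred across it, with the handle end over the floor at crop (255,245). I'm lowering gently at light squeeze so the floor turns it flat.

Call:
carry_out(deltas=[{"grip": 0,"slide": [0.008,-0.003,0],"twist": 0},{"grip": 0,"slide": [0.014,-0.003,0],"twist": 0},{"grip": 0,"slide": [0.019,-0.003,0],"twist": 0},{"grip": 0,"slide": [0.023,-0.003,0],"twist": 0},{"grip": 0,"slide": [0.026,-0.003,0],"twist": 0},{"grip": 0,"slide": [0.026,-0.003,0],"twist": 0}], squeeze=20)

```text
time_s: 9.18
eef_pos: [0.6024, -0.2354, 0.039]
eef_rot: [[0.001, -0.868, 0.497], [0.005, 0.497, 0.868], [-1.0, 0.002, 0.004]]
wrist_force: [0.1, -0.9, -1.4]
gripper_width: 0.0207
```

Call:
carry_out(deltas=[{"grip": 0,"slide": [0.004,0.002,0],"twist": 0},{"grip": 0,"slide": [0.007,0.002,0],"twist": 0},{"grip": 0,"slide": [0.01,0.002,0],"twist": 0},{"grip": 0,"slide": [0.012,0.002,0],"twist": 0},{"grip": 0,"slide": [0.012,0.002,0],"twist": 0}])

```text
time_s: 9.6
eef_pos: [0.6021, -0.2344, 0.0329]
eef_rot: [[0.003, -0.868, 0.497], [0.007, 0.497, 0.868], [-1.0, 0.001, 0.007]]
wrist_force: [-9.5, 5.1, 26.6]
gripper_width: 0.0207
```

```bash
python3 - <<'E'
from h import *
np.set_printoptions(precision=4,suppress=True)
s=monitor.sense();print(s["eef_pos"],s["wrist_force"],s["gripper_width"])
S=viewer.read_camera("scene");W=viewer.read_camera("wrist")
c=np.zeros((420,800,3),np.uint8);c[:,:420]=cv2.resize(S[260:400,150:290],(420,420),interpolation=2)
c[:285,420:]=cv2.resize(W[20:420,20:553],(380,285));cv2.imwrite("pics/c8.png",c[:,:,::-1])
E
```

```text
[ 0.6021 -0.2344  0.0329] [-9.5204  5.0787 26.628 ] 0.020667799744354454
```

View pics/c8.png

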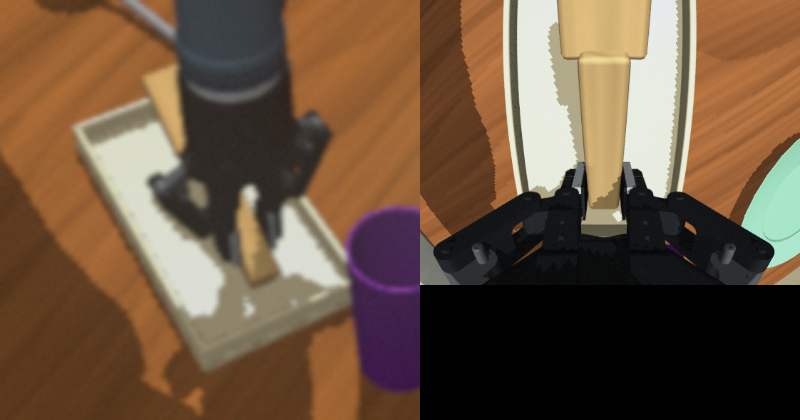

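The handle end is on the dish floor at crop (260,275), but the pads hold the tilt (27 N). I'm unloading a few mm, then easing the fingers open so the blade swings down between them.

Call:
carry_out(deltas=[{"grip": 0,"slide": [0.002,0,0],"twist": 0},{"grip": 0,"slide": [0.0,0,0],"twist": 0},{"grip": 0.26,"slide": [0.0,0,0],"twist": 0},{"grip": 0.28,"slide": [0,0,0],"twist": 0},{"grip": 0.3,"slide": [0,0,0],"twist": 0},{"grip": 0.32,"slide": [0,0,0],"twist": 0},{"grip": 0.34,"slide": [0,0,0],"twist": 0},{"grip": 0.36,"slide": [0,0,0],"twist": 0}])

```text
time_s: 10.37
eef_pos: [0.6019, -0.2344, 0.0324]
eef_rot: [[0.002, -0.868, 0.497], [0.007, 0.497, 0.868], [-1.0, 0.001, 0.007]]
wrist_force: [0.9, -0.4, -0.1]
gripper_width: 0.0309
```

Call:
carry_out(deltas=[{"grip": 0.45,"slide": [0,0,0],"twist": 0},{"grip": 0.5,"slide": [0,0,0],"twist": 0},{"grip": 0.55,"slide": [-0.02,0,0],"twist": 0},{"grip": 0.55,"slide": [-0.05,0,0],"twist": 0},{"grip": 0.55,"slide": [-0.09,0,0],"twist": 0},{"grip": 0.55,"slide": [-0.13,0,0],"twist": 0},{"grip": 0.55,"slide": [-0.17,0,0],"twist": 0},{"grip": 0.55,"slide": [-0.2,0,0],"twist": 0}])

```text
time_s: 11.03
eef_pos: [0.6024, -0.2364, 0.2365]
eef_rot: [[0.006, -0.868, 0.497], [0.005, 0.497, 0.868], [-1.0, -0.003, 0.008]]
wrist_force: [0.2, -0.9, -0.1]
gripper_width: 0.0467
```

Call:
carry_out(deltas=[{"grip": 0.55,"slide": [-0.04,0,0.02],"twist": 0},{"grip": 0.55,"slide": [-0.06,-0.02,0.05],"twist": 0},{"grip": 0.55,"slide": [-0.06,-0.04,0.085],"twist": 0},{"grip": 0.55,"slide": [-0.06,-0.05,0.12],"twist": 0},{"grip": 0.55,"slide": [-0.06,-0.05,0.155],"twist": 0},{"grip": 0.55,"slide": [-0.06,-0.05,0.19],"twist": 0},{"grip": 0.55,"slide": [-0.06,-0.05,0.22],"twist": 0},{"grip": 0.55,"slide": [-0.06,-0.05,0.22],"twist": 0}])

```text
time_s: 11.7
eef_pos: [0.7578, -0.0583, 0.2969]
eef_rot: [[0.007, -0.874, 0.486], [0.013, 0.486, 0.874], [-1.0, 0.0, 0.015]]
wrist_force: [0.1, 2.8, -0.8]
gripper_width: 0.0469
```

```bash
python3 - <<'E'
from h import *
np.set_printoptions(precision=4,suppress=True)
s=monitor.sense();print(s["eef_pos"],s["wrist_force"],s["time_s"])
S=viewer.read_camera("scene");T=viewer.read_camera("top")
c=np.zeros((600,800,3),np.uint8);c[:,:420]=cv2.resize(S[200:400,140:280],(420,600),interpolation=2)
c[:380,420:]=cv2.resize(T[130:280,320:470],(380,380),interpolation=2);c[390:600,420:700]=cv2.resize(T,(280,210))
cv2.imwrite("pics/c9.png",c[:,:,::-1]);np.save("pics/t9.npy",T);np.save("pics/s9.npy",S)
for n,lo,hi,z,b in [("mint",(70,40,80),(90,255,255),.018,(270,60,380,170)),("tumbler",(130,80,30),(160,255,255),.11,(370,90,450,150)),("orange",(10,200,150),(22,255,255),.018,(130,260,250,370))]:
    try: cc,p,a=blob(T,lo,hi,b); print(n,onz("top",p,z),a)
    except Exception as e: print(n,e)
E
```

```text
[ 0.7578 -0.0583  0.2969] [ 0.1274  2.7675 -0.7663] 11.7
mint [[ 0.7688 -0.0302  0.018 ]] 2469.5
tumbler [[ 0.7278 -0.2405  0.11  ]] 910.0
orange [[0.2912 0.244  0.018 ]] 5356.0
```

View pics/c9.png

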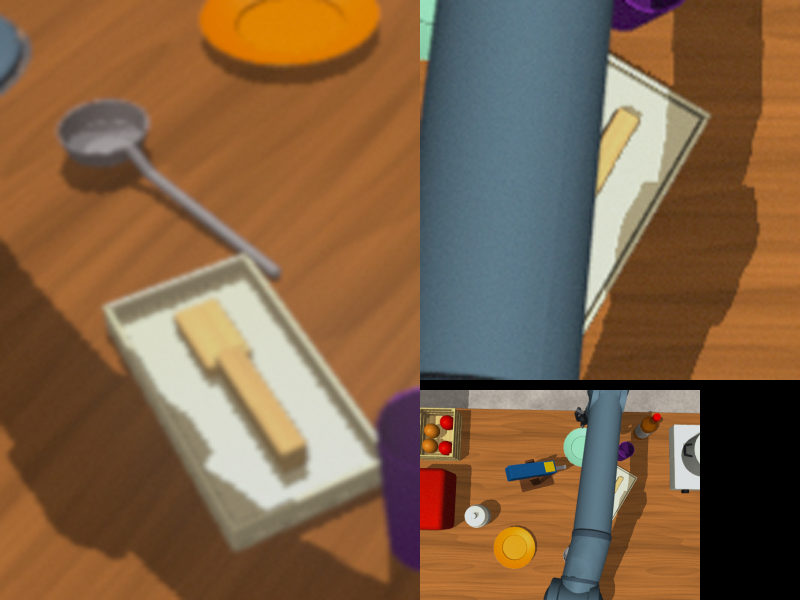

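The stick lies flat in the dish, from about (198,312) to (290,455) in the left crop. I'm doing a numeric check, then handing in.

Call:
carry_out(deltas=[{"grip": 0.55,"slide": [0,0,0],"twist": 0},{"grip": 0.55,"slide": [0,0,0],"twist": 0},{"grip": 0.55,"slide": [0,0,0],"twist": 0},{"grip": 0.55,"slide": [0,0,0],"twist": 0}])

```text
time_s: 12.13
eef_pos: [0.7548, -0.0691, 0.2976]
eef_rot: [[0.005, -0.869, 0.495], [0.006, 0.495, 0.869], [-1.0, -0.002, 0.007]]
wrist_force: [-0.9, 0.2, -0.1]
gripper_width: 0.047
```

```bash
python3 - <<'E'
from h import *
np.set_printoptions(precision=4,suppress=True)
S=viewer.read_camera("scene");T=viewer.read_camera("top")
e=np.array([[198,312],[290,443]])/3+[140,200]
P=onz("scene",e,np.array(.022));print("stick ends",P,P.mean(0),"heading",np.degrees(np.arctan2(*(P[1]-P[0])[1::-1])),np.linalg.norm(P[1]-P[0]))
k=np.array([[107,307],[245,257],[383,460],[237,540]])/3+[140,200]
Q=onz("scene",k,.022);print("dish rim",Q.mean(0),np.degrees(np.arctan2(*(Q[2]-Q[1])[1::-1])))
Y=((22,150,120),(35,255,255))
_,pt,a=blob(T,*Y,(160,100,320,220));_,ps,b=blob(S,*Y,(280,150,360,260));print("pad",tri(ps,pt),a,b)
_,p0,a0=blob(np.load("pics/scene0.npy"),(130,80,30),(160,255,255));_,p1,a1=blob(S,(130,80,30),(160,255,255));print("tumbler scene",p0,p1)
_,p0,_=blob(np.load("pics/scene0.npy"),(70,40,80),(90,255,255),(280,280,380,370));_,p1,_=blob(S,(70,40,80),(90,255,255),(280,280,380,370));print("mint scene",p0,p1)
s=monitor.sense();print(s["wrist_force"],s["time_s"])
E
```

```text
stick ends [[ 0.4818 -0.1673  0.022 ]
 [ 0.6184 -0.2412  0.022 ]] [ 0.5501 -0.2043  0.022 ] heading -28.382794599023754 0.15533778161762501
dish rim [ 0.5525 -0.2109  0.022 ] -31.13804591797374
pad (array([0.6383, 0.0869, 0.1637]), np.float64(0.004704701216234751)) 337.5 186.0
tumbler scene [282.9626 357.5107] [283.1406 357.7148]
mint scene [333.3789 325.0603] [333.3056 324.8943]
[ 0.3597  0.3876 -0.6065] 12.2333
```

```bash
python3 -c "
from rig import arm
print(arm.hand_in())"
```

```text
the job is handed in; nothing more can be done
None
```

I pressed the tube's mouth down to its stop, and the stick slid out onto the tongue. I then gripped the handle, lifted it over the lip, drew the stick out and laid it in the cream dish. The job was handed in at about 12.2 s; the hand-in gives no verdict.

**Stop:** under 22 N the tube moved less than 0.5 mm, so I took it to be on its stop. It was still down at the end: the pad measured about 0.164 m high, against 0.169 m expected, and the two views disagreed by 5 mm.

**Stick:** it lies flat, wholly inside the dish. By rough pixel readings its centre is about 7 mm from the dish centre and its heading is within about 3° of the dish's long axis. Those same readings gave a stick length of 155 mm instead of 180 mm, so trust these figures only to about 1–2 cm.

**Release:** the pads would not let the stick turn flat when I lowered it, even at light squeeze (27 N at the wrist). I eased the fingers open, so the blade swung down the last part instead of being placed.

**Other things:** the tumbler and mint plate show no movement in the scene camera, and the orange plate none in the top camera. The top-view readings for the tumbler and mint plate disagreed, because the arm was in front of them. I judged the ladle and jar only by eye; neither looked touched.

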